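# Release, load and start the specimen stage

### The job

First unlock the specimen stage: slide the safety catch fully aside, press the release button it was covering all the way down, then slide the catch fully home again. Next, stand every polished specimen mount flat in a recess of the stage, one to a recess. Then start the scan by pressing the three program keys all the way down, one at a time: the round one, then the square one, then the bar; finish with every mount still seated and without disturbing the other things standing about.

Things in the scene. Friction and masses are not known exactly. Their poses are not given: they have to be found in the camera images.
- stage: the specimen stage, fixed: a black and metal plate 136 (its x) x 196 (its y) mm, 25 mm high. Its top is a flat steel grid with six square recesses in 2 columns (x = -30, +30 mm) by 3 rows (y = -60, 0, +60 mm), each 44 x 44 mm and 5 mm deep, separated by bars 16 mm wide (8 mm at the rim): recess floor 20 mm and bar tops 25 mm above the table. Origin on the table under its centre.
- unit: the release unit, fixed: a white box 90 (its x) x 150 (its y) mm, 35 mm high, with two dark guide rails along its y at x = -36 and +36 mm (8 mm wide, tops 46 mm above the table) and a sliding metal shutter between them, the safety catch. Origin on the table under its centre.
- catch (a joint): position of the safety catch in m: 0 = home, shutter right over the release button; 0.060 = fully aside, button clear. It slides along the unit's +y and stays where it is left (friction 1.5 N). The shutter plate is 78 (x) x 50 (y) mm, 4 mm thick, its top 51 mm above the table.
- catch_tab (a point): centre of the black grip tab on the catch, which moves with it: 26 mm along the unit's x, 12 mm along its y (the sliding direction), standing 24 mm above the shutter plate up to 75 mm above the table; this point is 63 mm above the table. It lies 12 mm to the unit's +y of the shutter's centre.
- release (a joint): travel of the release button in m: 0 = up, 0.006 = fully down; it springs back. About 5 N presses it fully.
- release_top (a point): centre of the release button's top: a grey round button 24 mm across between the rails at y = -35 mm of the unit; its top is 45 mm above the table, 10 mm above the box and 2 mm below the shutter plate that covers it while the catch is home.
- panel: the program panel, fixed: a grey slab 85 (x) x 160 (y) mm, 22 mm high, with three white spring keys of different shape in a row along its y, 50 mm apart, in an order that varies. Origin on the table under its centre.
- key_round (a joint): travel in m of the key with the round cap, 24 mm across: 0 = up, 0.006 = fully down; it springs back. About 5 N presses it fully.
- key_round_top (a point): centre of the top of the key with the round cap, 24 mm across, 36 mm above the table, standing 14 mm off the panel on a flat black base (60 x 42 mm, 4 mm thick).
- key_square (a joint): travel in m of the key with the square cap, 22 x 22 mm: 0 = up, 0.006 = fully down; it springs back. About 5 N presses it fully.
- key_square_top (a point): centre of the top of the key with the square cap, 22 x 22 mm, 36 mm above the table, standing 14 mm off the panel on a flat black base (60 x 42 mm, 4 mm thick).
- key_bar (a joint): travel in m of the key with the long bar cap, 46 mm along the panel's x by 13 mm along its y: 0 = up, 0.006 = fully down; it springs back. About 5 N presses it fully.
- key_bar_top (a point): centre of the top of the key with the long bar cap, 46 mm along the panel's x by 13 mm along its y, 36 mm above the table, standing 14 mm off the panel on a flat black base (60 x 42 mm, 4 mm thick).
- mount0_center (a point): centre (half-way up, 11 mm above its underside) of a polished specimen mount: a black resin disc 30 mm in diameter and 22 mm tall, with a bright metal spot on its top, about 35 g, loose, standing upright at the start. There are three to five; None if absent.
- mount1_center (a point): centre (half-way up, 11 mm above its underside) of a polished specimen mount: a black resin disc 30 mm in diameter and 22 mm tall, with a bright metal spot on its top, about 35 g, loose, standing upright at the start. There are three to five; None if absent.
- mount2_center (a point): centre (half-way up, 11 mm above its underside) of a polished specimen mount: a black resin disc 30 mm in diameter and 22 mm tall, with a bright metal spot on its top, about 35 g, loose, standing upright at the start. There are three to five; None if absent.
- mount3_center (a point): centre (half-way up, 11 mm above its underside) of a polished specimen mount: a black resin disc 30 mm in diameter and 22 mm tall, with a bright metal spot on its top, about 35 g, loose, standing upright at the start. There are three to five; None if absent.
- mount4_center (a point): centre (half-way up, 11 mm above its underside) of a polished specimen mount: a black resin disc 30 mm in diameter and 22 mm tall, with a bright metal spot on its top, about 35 g, loose, standing upright at the start. There are three to five; None if absent.
- canister_mid (a point): bystander: middle of a grey round lens canister, 38 mm in diameter, 50 mm tall, standing among the mounts.
- slidebox_mid (a point): bystander: middle of a small white and grey box, 34 x 38 mm, 30 mm tall, standing among the mounts.

How it is judged:
By the outcome, as a careful person would: the job done as asked, in the order asked, and still so for the second after the job is handed in, with the robot touching nothing.
Of mount0, mount1, mount2, mount3, mount4 only 3 to 5 are there at a start; the rules pass over those that are not, and their reading is None.
At some moment in a run one of mount0, mount1, mount2, mount3, mount4 may be knocked a few centimetres aside while the robot is not near it.
It also fails if it takes over 210 s, if anything falls off the work surface, if the arm or the gripper's body presses on something with over 40 N, if the wrist force passes 120 N, or if a joint passes its speed limit or range.

### The arm

A 6-joint arm with a two-finger parallel gripper is mounted at the origin on the work surface. World frame = base frame: x ahead of the robot, y to its left, z up, the work surface at z = 0. Lengths are in mm, angles in rad, forces in N, time in s.
With the tool pointing down it reaches from about 350 to 775 mm from the base axis. Payload 7.3 kg.
Tool frame: the origin (TCP) lies at the very end of the fingers, on their centre line; the grasp point (between the pads) lies 19 mm behind it; z points along the fingers, y is the line along which they close (so a half turn about z gives the same grasp; the last joint's range is limited). The gripper opens to 92 mm and grips with 3 to 60 N. Pads are 19 mm wide; open, the fingers measure 130 mm over their backs; the gripper's body (75 mm by 190 mm) begins 47 mm behind the grasp point.
Start: joints at [-1.465, 0.342, 1.524, -0, 1.275, -0.146], TCP at [130.824, -508.458, 226.741] pointing down, gripper open.
Joint ranges: [-2.53, 2.53], [-0.77, 2.02], [0.04, 2.7], [-1, 4.14], [0.28, 2.66], [-3.11, 3.11]. Speed limits (rad/s): [2.57, 2.57, 3.14, 3.14, 3.14, 3.14].

### API

Orientations are given as a rotation vector (axis times angle).
In Python, from rig import robot, ik, monitor, cams gives the robot as it stands. Calls block until the motion is done:
- robot.move_to(position, orientation): joint-space move of the TCP to a pose.
- robot.move_straight(position, speed=150, frame=None, until_force=None): straight line of the TCP; frame=None keeps the orientation; speed is the mean speed in mm/s. With until_force (N) it stops when the force on the tool has changed by that much, and returns True; else False.
- robot.move_j(angles): joint-space move.
- robot.move_gripper(opening, grip_force=None): finger opening in mm; grip_force is the grip in N (None keeps the last); returns when the fingers have stopped.
- robot.dwell(seconds).
- ik(position, orientation): joint angles nearest the present ones, or None.
- monitor.get_obs(): the state.
- cams.read_camera(name): name is "side" or "top" or "wrist"; returns a dict with "pixels" (384x512x3 uint8, red, green, blue), "mtx" (3x3 intrinsics, pixels), "k1" (the pictures are not rectified: a ray, as slopes to the right and down, at radius r is drawn at 1 + k1 r^2 times it, then the intrinsics apply), "world_from_camera" (4x4, takes a point from camera to world coordinates). Camera axes: x right, y down, z forward; pixel columns grow to the right and rows downward; lengths in mm; the calibration is good to about 2 mm. A picture is of the moment at which its call begins. There is no depth.
A pose or a line that the arm cannot do raises robot.MotionError and nothing moves.
- robot.hand_in(): hands the job in; it is judged then, once.
Trained networks look in the newest picture that a camera, given by its name, has taken for a name from the list of things; names that differ only in an ending like _2 or _b are one class to them, and where a whole thing is asked for, a point or a joint stands for the part that bears it (a point fixed in the world has none). Each returns a list of dicts, best first, with "score" (0 to 1); they miss things now and then, are a little off and sometimes report something else, mostly with a low value. They report only what shows in the picture. A call takes as long as a camera call.
- cams.silhouettes(camera, thing): "region" (384x512 bool, what is visible of it) and "rect" ([left, top, width, height] in pixels, round what is visible of it).
- cams.spot_point(camera, thing): "xy" ([column, row] in pixels: a listed point, or the origin of a listed thing).
The state is a dict: "time_s": time; "qpos": joint angles; "dq": joint speeds; "joint_torque": joint torques, N m; "eef_pos": TCP position; "ee_rot": TCP orientation; "contact_force": force on the tool from outside, world axes, zero at the start; "ft_torque": the same for the moment, N m; "width": finger opening in mm; "grip_force": force on a finger pad.
Only numpy, scipy, OpenCV 4.12 (cv2) and the standard library are available. Lean on these libraries where they do the work, as an engineer would, in place of code of your own. Each camera call takes 0.05 s, during which the arm holds its last target. There are 200 camera calls.

## Working session

There is one attempt and no reset: what is moved stays moved. The work goes in short steps, each a Python script; the robot and the scene stay as the last script left them, time stands still between calls to the robot, and variables do not carry over. Pictures are saved under pics/ and viewed, at most 14 in all, crops included, and the job is handed in when it is done.

```bash
ls; mkdir -p pics; cat > h.py <<'E'
import numpy as np, cv2
from rig import robot, ik, monitor, cams
def ray(c,uv):
    K=np.array(c["mtx"]);k=c["k1"]
    d=np.array([(uv[0]-K[0,2])/K[0,0],(uv[1]-K[1,2])/K[1,1]]);u=d.copy()
    for _ in range(20): u=d/(1+k*(u@u))
    T=np.array(c["world_from_camera"]);return T[:3,3],T[:3,:3]@np.array([u[0],u[1],1])
def at(c,uv,z):
    o,d=ray(c,uv);return o+d*(z-o[2])/d[2]
def proj(c,P):
    T=np.array(c["world_from_camera"]);K=np.array(c["mtx"]);q=T[:3,:3].T@(np.array(P,float)-T[:3,3]);s=q[:2]/q[2]
    s=s*(1+c["k1"]*(s@s));return K[:2,:2]@s+K[:2,2]
def save(c,n): cv2.imwrite("pics/"+n+".png",c["pixels"][:,:,::-1])
def spots(cam,c,n,z,k=1):
    return [(round(r["score"],2),np.round(r["xy"],1).tolist(),np.round(at(c,r["xy"],z)[:2],1).tolist()) for r in cams.spot_point(cam,n)[:k]]
E
python3 - <<'E'
from h import *
for n in("top","side"):
    c=cams.read_camera(n);save(c,n+"0")
    T=np.array(c["world_from_camera"]);print(n,np.round(T[:3,3]),np.round(T[:3,2],2))
    for t,z in dict(stage=0,unit=0,panel=0,catch_tab=63,release_top=45,key_round_top=36,key_square_top=36,key_bar_top=36,mount0_center=11,canister_mid=25,slidebox_mid=15).items():
        print(t,spots(n,c,t,z,7 if 'mount' in t else 1))
E
```

```text
pics
top [ 355.    0. 1024.] [ 0.15 -0.02 -0.99]
stage [(0.94, [375.6, 161.4], [560.3, -256.8])]
unit [(0.57, [152.7, 157.8], [570.4, 221.8])]
panel [(0.71, [257.0, 153.3], [578.9, -1.5])]
catch_tab [(0.88, [154.2, 153.0], [566.9, 205.4])]
release_top []
key_round_top [(0.58, [250.5, 148.6], [581.0, 12.0])]
key_square_top [(0.51, [275.9, 149.4], [579.1, -40.5])]
key_bar_top [(0.46, [233.2, 150.1], [578.0, 47.7])]
mount0_center [(0.44, [300.1, 221.0], [432.5, -90.2])]
canister_mid [(0.85, [159.3, 222.3], [430.4, 199.4])]
slidebox_mid [(0.79, [402.6, 224.0], [423.8, -305.0])]
side [222. 528. 771.] [ 0.34 -0.58 -0.74]
stage [(0.95, [296.0, 142.2], [564.3, -251.7])]
unit [(0.93, [190.6, 281.1], [571.2, 223.2])]
panel [(0.58, [240.9, 205.4], [582.6, 4.9])]
catch_tab [(0.83, [192.5, 251.3], [577.5, 192.6])]
release_top []
key_round_top [(0.42, [240.5, 197.3], [578.7, 9.4])]
key_square_top [(0.49, [254.0, 180.5], [577.3, -49.9])]
key_bar_top [(0.55, [226.6, 210.9], [585.6, 57.7])]
mount0_center [(0.57, [312.4, 198.6], [441.1, -83.6])]
canister_mid [(0.57, [256.6, 296.5], [429.7, 200.3])]
slidebox_mid [(0.79, [353.8, 142.9], [423.8, -303.8])]
```

```bash
python3 -c "
import cv2
a=cv2.imread('pics/top0.png');cv2.imwrite('pics/top0c.png',cv2.resize(a[100:300,100:440],(800,470),interpolation=cv2.INTER_CUBIC))
"
```

```text
(no output)
```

View pics/top0c.png

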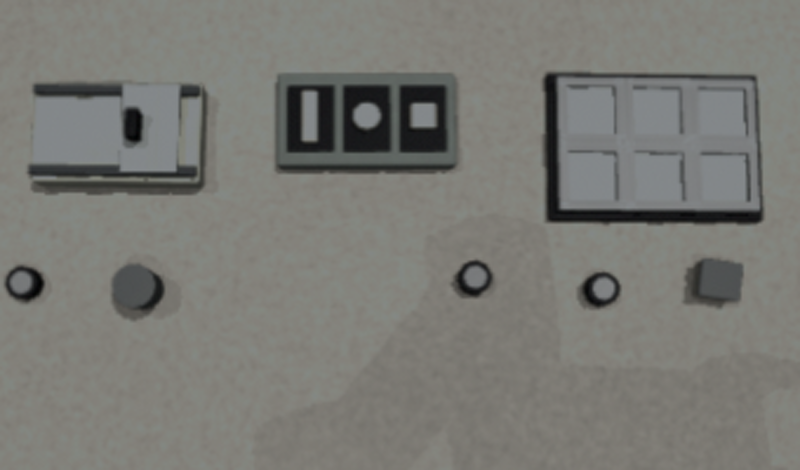

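View pics/side0.png

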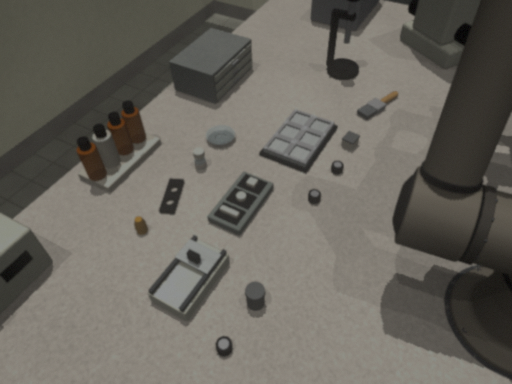

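The top crop shows the unit on the left with its catch at home (its +y points left), and the panel in the order bar, round, square from left to right. The stage is on the right. There are three mounts, at full-image pixels of about (110,220), (302,218) and (356,222). The canister is at (159,222) and the slidebox at (405,219). The side view shows the same three mounts. I'll look at the unit from closer.

```bash
cat >> h.py <<'E'
from scipy.spatial.transform import Rotation as R
def down(yaw=0): return (R.from_euler('z',yaw)*R.from_rotvec([np.pi,0,0])).as_rotvec()
def yawfit(cam,thing,c,z):
    m=(cams.silhouettes(cam,thing)[0]["region"]).astype(np.uint8)
    cs,_=cv2.findContours(m,0,2);q=max(cs,key=cv2.contourArea)[:,0,:]
    w=np.array([at(c,p,z)[:2] for p in q],np.float32);return cv2.minAreaRect(w)
E
python3 - <<'E'
from h import *
o=monitor.get_obs();print(o["ee_rot"],o["time_s"])
c=cams.read_camera("top")
for t,z in(("stage",20),("unit",35),("panel",22)): print(t,yawfit("top",t,c,z))
for uv in((110,220),(302,218),(356,222)): print(at(c,uv,22))
robot.move_to([520,205,270],down())
c=cams.read_camera("wrist");save(c,"w1")
T=np.array(c["world_from_camera"]);print(np.round(T[:3,3]),np.round(T[:3,2],2))
print(yawfit("wrist","unit",c,35),spots("wrist",c,"catch_tab",63),spots("wrist",c,"unit",0))
r=cams.silhouettes("wrist","catch_tab");print([(x["score"],x["rect"]) for x in r[:2]])
E
```

```text
[3.11665230e+00 3.94464090e-01 2.26483935e-05] 1.2Traceback (most recent call last):
  File "<stdin>", line 4, in <module>
  File "h.py", line 19, in yawfit
    m=(cams.silhouettes(cam,thing)[0]["region"]).astype(np.uint8)
       ~~~~~~~~~~~~~~~~~~~~~~~~~~~^^^
IndexError: list index out of range
```

```bash
sed -i 's/^    m=(cams.silhouettes(cam,thing)\[0\]\["region"\])/    s=cams.silhouettes(cam,thing)\n    if not s: return None\n    m=s[0]["region"]/' h.py
python3 - <<'E'
from h import *
c=cams.read_camera("top")
for t,z in(("stage",20),("unit",35),("panel",22)): print(t,yawfit("top",t,c,z))
for uv in((110,220),(302,218),(356,222)): print(at(c,uv,22))
robot.move_to([520,205,270],down())
c=cams.read_camera("wrist");save(c,"w1")
T=np.array(c["world_from_camera"]);print(np.round(T[:3,3]),np.round(T[:3,2],2))
print(yawfit("wrist","unit",c,35),spots("wrist",c,"catch_tab",63),spots("wrist",c,"unit",0))
r=cams.silhouettes("wrist","catch_tab");print([(x["score"],x["rect"]) for x in r[:2]])
E
```

```text
stage ((554.8872680664062, -255.83407592773438), (196.55487060546875, 136.20530700683594), 89.56082153320312)
unit ((565.0706176757812, 220.20333862304688), (155.93942260742188, 97.33653259277344), 89.4862060546875)
panel ((579.2924194335938, 0.906097412109375), (159.5483856201172, 85.90460205078125), 89.77874755859375)
[435.66162574 302.54286465  22.        ]
[437.75787516 -93.21462251  22.        ]
[ 428.52109403 -204.98467143   22.        ]
[587. 204. 427.] [-0.25 -0.   -0.97]
((570.2523803710938, 222.37258911132812), (148.54344177246094, 90.377197265625), 88.6564712524414) [(0.67, [263.7, 137.2], [570.8, 197.4])] [(0.45, [405.3, 127.4], [582.5, -16.6])]
[(0.94, [251.2, 107.8, 36.5, 59.5])]
```

View pics/w1.png

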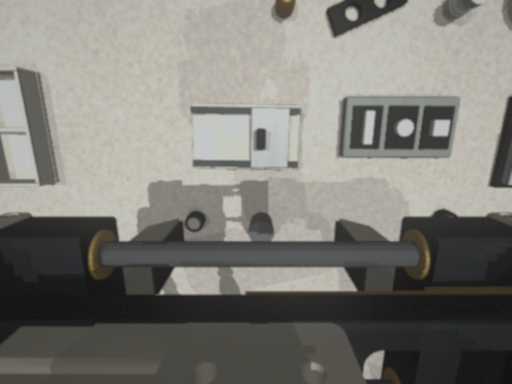

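The wrist view shows the unit centred near (246,137), with the tab at (261,138). It is square to the world axes to within about 1°. Next I'll grip the tab and slide the catch aside.

```bash
python3 - <<'E'
from h import *
f=lambda:(np.round(monitor.get_obs()["eef_pos"],1),np.round(monitor.get_obs()["contact_force"],1),round(monitor.get_obs()["width"],1))
robot.move_gripper(46,25)
robot.move_to([570,198,130],down(-.015))
print(robot.move_straight([570,198,56],60,until_force=8),f())
robot.move_gripper(0,25);print(f())
p=monitor.get_obs()["eef_pos"]
print(robot.move_straight([p[0]+1,p[1]+66,p[2]],50,until_force=14),f())
robot.move_gripper(46);robot.dwell(.1);q=monitor.get_obs()["eef_pos"]
robot.move_straight([q[0],q[1],150],150)
robot.move_to([520,205,270],down())
c=cams.read_camera("wrist");save(c,"w2")
print(spots("wrist",c,"catch_tab",63),spots("wrist",c,"release_top",45),monitor.get_obs()["time_s"])
x=c["pixels"][80:200,150:350];cv2.imwrite("pics/w2c.png",cv2.resize(x[:,:,::-1],(800,480)))
E
```

```text
False (array([570.3, 198.1,  56.5]), array([-0.6,  0.4, -0. ]), 46.0)
(array([570.1, 199.5,  56.2]), array([0.4, 6.3, 0.1]), 11.8)
True (array([571.1, 259.6,  56.1]), array([ 0.1, -1. ,  5.8]), 11.8)
[(0.62, [218.1, 136.9], [570.5, 256.8])] [(0.8, [269.3, 137.4], [569.0, 190.2])] 11.7083
```

View pics/w2c.png

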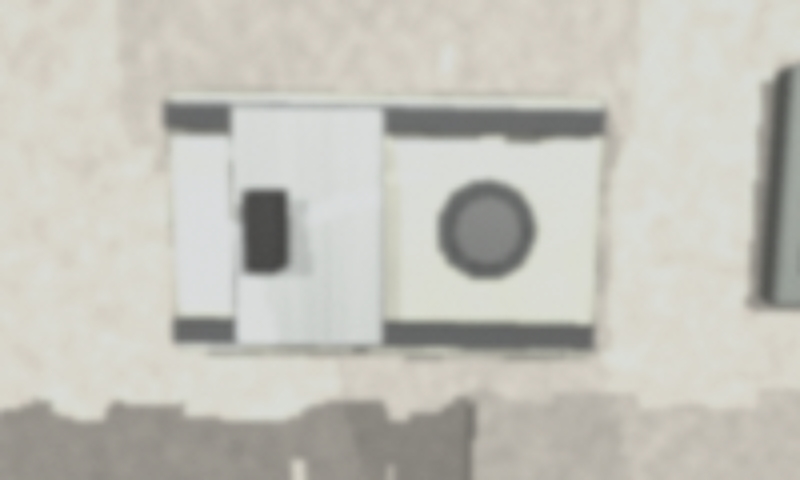

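The catch has moved about 60 mm to its stop, and the button is clear at crop pixel (487,229). I'll press it, then slide the catch home.

```bash
python3 - <<'E'
from h import *
f=lambda:(np.round(monitor.get_obs()["eef_pos"],1),np.round(monitor.get_obs()["contact_force"],1),round(monitor.get_obs()["width"],1))
robot.move_gripper(0,25)
robot.move_to([569.5,187.5,110],down(-.015))
robot.move_straight([569.5,187.5,50],80)
print(robot.move_straight([569.5,187.5,36],15,until_force=14),f())
robot.dwell(.3);print(f())
robot.move_straight([569.5,187.5,130],100)
robot.move_gripper(46,25)
robot.move_to([570.5,259.5,130],down(-.015))
print(robot.move_straight([570.5,259.5,56],60,until_force=8),f())
robot.move_gripper(0,25);print(f())
p=monitor.get_obs()["eef_pos"]
print(robot.move_straight([p[0]-1,p[1]-66,p[2]],50,until_force=14),f())
robot.move_gripper(46);robot.dwell(.1);q=monitor.get_obs()["eef_pos"]
robot.move_straight([q[0],q[1],150],150)
robot.move_to([520,205,270],down())
c=cams.read_camera("wrist")
print(spots("wrist",c,"catch_tab",63),spots("wrist",c,"release_top",45),monitor.get_obs()["time_s"])
c=cams.read_camera("top");save(c,"t2")
print(spots("top",c,"mount0_center",11,6))
for uv in((110,220),(302,218),(356,222)):
    u,v=uv;x=c["pixels"][v-14:v+14,u-14:u+14].astype(int).sum(2)<150
    ys,xs=np.nonzero(x);print(len(xs),xs.mean()+u-14,ys.mean()+v-14)
x=c["pixels"][200:245,95:425];cv2.imwrite("pics/t2c.png",cv2.resize(x[:,:,::-1],(800,109),interpolation=2))
E
```

```text
True (array([569.7, 187.5,  39.3]), array([-0.7, -1.1,  6.3]), 0.3)
(array([569.7, 187.5,  39.3]), array([-1.6, -0.5,  6.7]), 0.6)
False (array([570.8, 259.6,  56.5]), array([0.7, 0.6, 0.8]), 46.1)
(array([570.5, 259.5,  56. ]), array([ 0. , -0.2,  0.4]), 11.8)
True (array([569.5, 199.6,  56. ]), array([0.2, 1.7, 2.6]), 12.2)
[(0.68, [262.6, 135.4], [572.3, 199.6])] [] 23.0833
[]
226 119.21238938053096 217.54424778761063
42 299.0952380952381 219.92857142857142
56 352.67857142857144 224.42857142857142
```

View pics/t2.png

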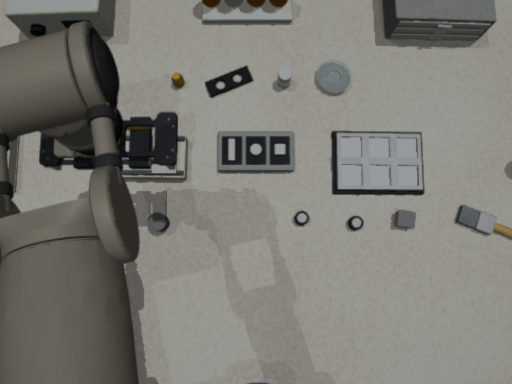

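The press stopped hard at 39.3 mm, and the catch is back home at y=199.6. The top view shows mounts at (302,218) and (356,222); the third is hidden under the arm. I'll take a close look at the stage and measure the first mount.

```bash
cat >> h.py <<'E'
def look(x,y,n=None,z=220):
    robot.move_to([x,y,z],down());robot.dwell(.2);c=cams.read_camera("wrist")
    if n: save(c,n)
    return c
def spotfit(c,xy,half=22):
    "bright-topped black disc near xy: circle of the whole dark+bright blob, at top height 22"
    g=cv2.cvtColor(c["pixels"],cv2.COLOR_RGB2GRAY);u,v=np.round(proj(c,[*xy,22])).astype(int)
    m=np.zeros_like(g);m[max(0,v-half):v+half,max(0,u-half):u+half]=1
    cs,_=cv2.findContours(((g<75)&(m>0)).astype(np.uint8),0,2);q=max(cs,key=cv2.contourArea)
    (a,b),r=cv2.minEnclosingCircle(q);return at(c,(a,b),12)[:2],(a,b,r)
E
python3 - <<'E'
from h import *
c=look(480,-255,"ws",270)
print(yawfit("wrist","stage",c,22),spots("wrist",c,"stage",0))
c=look(395,-150,"wm")
for t,z in(("mount0_center",11),("slidebox_mid",15)): print(t,spots("wrist",c,t,z,4))
for p in((437,-92),(429,-204)): print(spotfit(c,p))
print(monitor.get_obs()["time_s"])
im=np.hstack([cv2.imread("pics/ws.png")[:230],cv2.imread("pics/wm.png")[:230]]);cv2.imwrite("pics/both.png",cv2.resize(im,(800,180)))
E
```

```text
((558.5427856445312, -258.69989013671875), (190.08924865722656, 131.90650939941406), 89.22895812988281) [(0.62, [261.8, 114.7], [561.0, -259.1])]
mount0_center [(0.58, [214.1, 142.3], [440.1, -93.3])]
slidebox_mid [(0.69, [379.7, 145.5], [436.2, -308.2])]
(array([441.77136183, -99.18982734]), (218.5, 141.0, 8.139510154724121))
(array([ 434.03676482, -195.58346383]), (292.5, 147.0, 5.590270042419434))
26.2083
```

View pics/both.png

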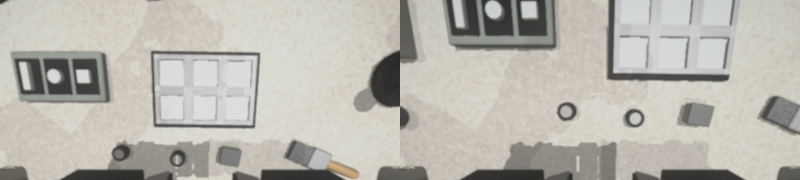

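The left half shows the stage at about (262,115) in full pixels, with its outline centre at (558.5,-258.7). In the right half, mount A is at (212,142) and mount B at (301,151). Now I'll pick A and place it.

```bash
cat >> h.py <<'E'
S=np.array([558.5,-258.]);SY=-.01
f=lambda:(np.round(monitor.get_obs()["eef_pos"],1),np.round(monitor.get_obs()["contact_force"],1),round(monitor.get_obs()["width"],1))
def rec(i,j): return S+R.from_euler('z',SY).as_matrix()[:2,:2]@np.array([30*i,60*j])
def pick(xy):
    robot.move_gripper(62,20);robot.move_to([*xy,110],down())
    print(robot.move_straight([*xy,8],90,until_force=8),f())
    robot.move_gripper(0,20);print("grip",f());p=monitor.get_obs()["eef_pos"];robot.move_straight([p[0],p[1],110],130)
def place(xy):
    robot.move_to([*xy,110],down(SY));robot.move_straight([*xy,45],100)
    print("place",robot.move_straight([*xy,28.3],25,until_force=5),f())
    robot.move_gripper(42);p=monitor.get_obs()["eef_pos"];robot.move_straight([p[0],p[1],120],130)
E
python3 - <<'E'
from h import *
c=cams.read_camera("wrist");a=at(c,(212,142),20)[:2];b=at(c,(301,151),20)[:2];print(a,b)
pick(a);print(f());place(rec(-1,1))
c=look(480,-240,"ws2",240);print(monitor.get_obs()["time_s"])
cv2.imwrite("pics/ws2c.png",cv2.resize(cv2.imread("pics/ws2.png")[40:240,100:400],(800,533)))
E
```

```text
[440.28434794 -91.52761656] [ 428.92247009 -205.06446874]
False (array([440.6, -91.7,   8.5]), array([0.8, 0. , 0.7]), 62.1)
grip (array([440.3, -91.5,   8.1]), array([ 1.1, -0.1,  1.3]), 29.3)
(array([439.8, -91.4, 109.4]), array([ 0.6,  0.7, -1.1]), 29.3)
place True (array([ 528.7, -197.6,   28.1]), array([-1.4,  0.5,  4.8]), 29.1)
34.4667
```

View pics/ws2c.png

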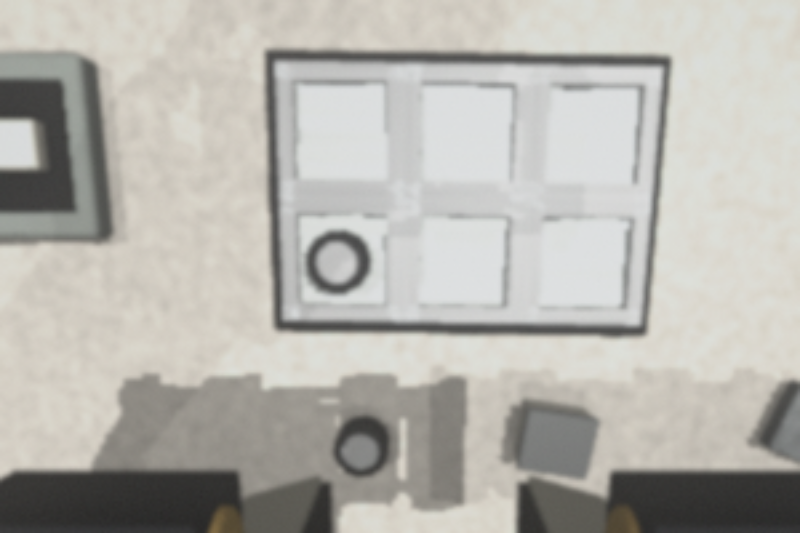

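Mount A is seated in the near-left recess, at crop (338,262). Mount B is at crop (361,446). Next I'll pick B, then look for C.

```bash
python3 - <<'E'
from h import *
c=cams.read_camera("wrist");b=at(c,(235.4,207.3),22)[:2];print(b)
pick(b);place(rec(1,0))
c=look(395,290,"wc");print(spots("wrist",c,"mount0_center",11,3),monitor.get_obs()["time_s"])
cv2.imwrite("pics/wcc.png",cv2.resize(cv2.imread("pics/wc.png")[40:240,100:400],(800,533)))
E
```

```text
[ 432.57491737 -206.54789285]
False (array([ 432.9, -206.8,    8.5]), array([-0.2, -0.5, -0.1]), 62.0)
grip (array([ 432.6, -206.6,    8.1]), array([0.5, 0.5, 1.3]), 29.0)
place True (array([ 588.2, -258.1,   28.1]), array([-0.9, -0.6,  5.1]), 28.9)
[] 44.4667
```

View pics/wcc.png

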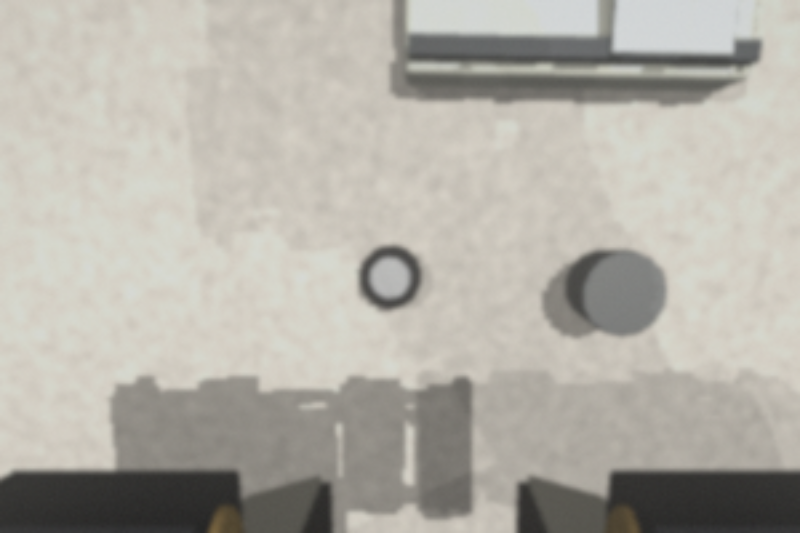

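Mount C is at crop (390,278) and the canister at (622,292), well clear of it. I'll pick C, place it, then check the stage and the panel.

```bash
python3 - <<'E'
from h import *
c=cams.read_camera("wrist");b=at(c,(246.25,144.25),22)[:2];print(b)
pick(b);place(rec(-1,-1))
c=look(470,-130,"wf",290);print(monitor.get_obs()["time_s"])
for t in("round","square","bar"): print(t,spots("wrist",c,f"key_{t}_top",36))
print(spots("wrist",c,"panel",0),yawfit("wrist","panel",c,22),spots("wrist",c,"mount0_center",31,5))
x=cv2.imread("pics/wf.png")[20:250];cv2.imwrite("pics/wfc.png",cv2.resize(x,(800,359)))
E
```

```text
[437.41942371 305.11708384]
False (array([437.8, 305.3,   8.6]), array([0.6, 0. , 0.1]), 62.1)
grip (array([437.5, 305.1,   8.1]), array([ 0.9, -0.5,  0.7]), 29.2)
place True (array([ 527.6, -317.5,   28.1]), array([-0.3, -0.4,  3.9]), 29.6)
54.8
round [(0.61, [162.3, 91.0], [581.4, 3.6])]
square [(0.78, [198.3, 89.9], [582.8, -46.8])]
bar [(0.79, [128.2, 92.6], [579.4, 51.5])]
[(0.9, [173.4, 93.1], [582.3, -1.2])] ((582.8103637695312, -0.21257781982421875), (162.37265014648438, 85.44020080566406), 89.20723724365234) [(0.77, [302.6, 126.9], [532.5, -194.9])]
```

View pics/wfc.png

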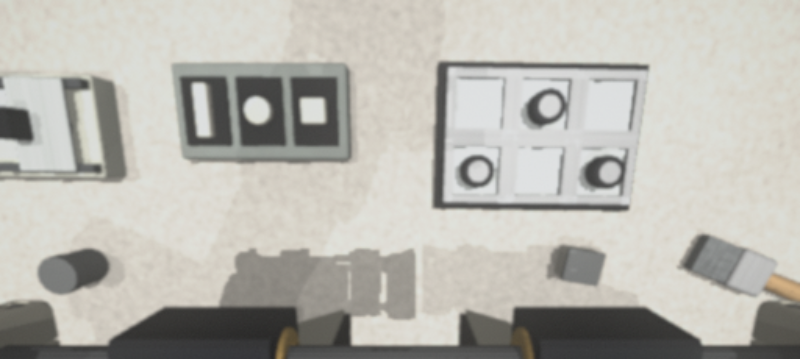

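All three mounts are seated upright in separate recesses. The keys are, from left to right, bar, round and square. I'll press round, then square, then bar.

```bash
python3 - <<'E'
from h import *
robot.move_gripper(0,25)
for x,y in((581.5,1.5),(582,-48.5),(580.5,51)):
    robot.move_to([x,y,90],down(-.01));robot.move_straight([x,y,42],90)
    print(robot.move_straight([x,y,27],15,until_force=14),f());robot.dwell(.3);print(f())
    robot.move_straight([x,y,90],100)
c=look(440,-130,"wz",290);t=cams.read_camera("top");save(t,"tz");print(monitor.get_obs()["time_s"])
x=np.vstack([cv2.imread("pics/wz.png")[20:210],cv2.imread("pics/tz.png")[100:260]]);cv2.imwrite("pics/fin.png",cv2.resize(x,(800,547)))
E
```

```text
True (array([581.7,   1.5,  30.2]), array([-1.2, -0.3,  6.1]), 0.5)
(array([581.7,   1.5,  30.3]), array([-1.9, -0.8,  6.8]), 0.5)
True (array([582.2, -48.6,  30.2]), array([-1.3,  0.5,  7.7]), 0.6)
(array([582.2, -48.6,  30.3]), array([-1.2,  0.1,  6.1]), 0.9)
True (array([580.7,  51. ,  30.3]), array([-1. , -0.5,  6.2]), 0.6)
(array([580.6,  51.1,  30.2]), array([-0.9, -1. ,  7.2]), 0.5)
66.8167
```

View pics/fin.png

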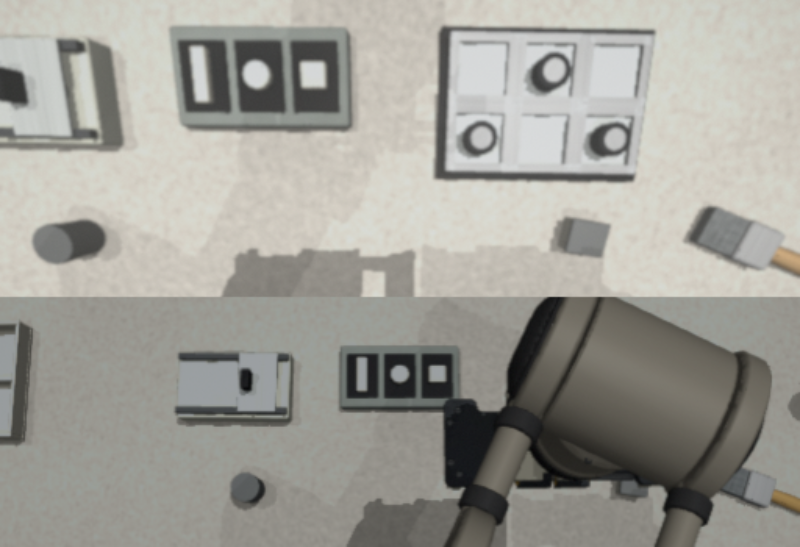

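The final views show three mounts seated in separate recesses and the catch at home. The bystanders are where they started, and there are no loose mounts. I'm handing in.

```bash
python3 -c "
from h import *
print(robot.hand_in())"
```

```text
the job is handed in; nothing more can be done
None
```

The job is handed in, with no verdict returned: the catch went aside, the release button was pressed and the catch slid home again, all three mounts found are seated in separate recesses, and the round, square and bar keys were pressed to a hard stop in that order.

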